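# Clip the number plate to the litter tub

## Task

Take the yellow number plate out of the rack and stand it fully down in the steel card holder on the blue tub's wall nearest the robot. Then take the red-handled spring clamp off its stand and clip it over the plate and the tub wall together, near the middle of the plate's top edge and pushed fully down, so that the plate cannot come out. Let go of everything, and leave the white plate, the spray bottle, the marker and the tag pliers where they are.

Things in the scene. Friction and masses are not known exactly. Their poses are not given: they have to be found in the camera images.
- tub: Open blue plastic tub fixed to the table, 220 deep (its x), 340 wide (y), 130 high, walls 6 thick. Origin: table height, middle of the OUTER face of its near wall, so that wall takes x = 0 to 6 mm, its plain top edge at z = 130; x points into the tub, z up. A steel card holder sits on that outer face.
- holder (a point): Middle of the holder's ledge, at -5, 0, 42 mm in the tub's frame and axes. The yellow plate's origin belongs here; its top is then 110 above and 22 above the wall. Each end (53 to 75 mm off in y) is an upright channel open at the top; slot 10 mm in x (-5 to +5 here), 140 in y; lips go up to z = 74 here, then flare out to x = -16 at z = 86. The middle is bare.
- rack: Grey plastic rack fixed to the table, base 136 (x) by 160 (y) by 10 mm. Origin: centre of its underside. Two upright slots at x = -38 and +38 mm, each 8 mm wide in x and 142 mm wide in y, floor at z = 10, walls up to z = 55. One plate stands in each slot.
- yellow_plate: Yellow plastic number plate, 5 thick (its x) by 130 wide (its y) by 110 high (its z), 0.1 kg, standing upright in one of the rack's slots. Origin: centre of its lower edge. Both faces are alike.
- white_plate: White plate of the same size in the other slot of the rack. Leave it there.
- stand: Clamp stand fixed to the table: dark base 120 (x) by 130 (y) by 10 mm with an upright plywood board 11 thick (x), 90 wide (y), top edge at z = 105. Origin: centre of its underside.
- clamp: Spring clamp like a big clothes-peg, 105 high, 28 wide (y), 0.14 kg, clipped on the stand's board: steel jaws down, red handles up. Origin on the hinge axis (its y); x across the jaws, z up. A barrel of radius 7 at the hinge rests on the clipped edge, so the origin is 7 above it; jaw tips grip 48 below it and end at 53; handles go from 4 to 51 above it. Either half may go inside.
- clamp_jaw (a joint): Clamp opening, rad: 0 = jaws 11 mm apart (on the board, or on wall plus plate), handles splayed to 57 mm at the top; 0.58 = handles squeezed along x until parallel, 30 mm over their flat outer faces, jaws 39 apart (about 15 N); -0.2 = shut. A spring closes it. clamp is the -x half: squeezed, it tilts by half this value.
- spray_bottle: Yellow spray bottle with a black head, 68 in diameter, 175 high, standing on the table. Origin: centre of its underside. Leave it.
- marker: Blue marker with a black cap, 145 long (x), 16 thick, lying on the table. Origin: underside, near its middle. Leave it.
- tag_pliers: Ear-tag pliers with green handles and metal jaws, 195 long (x), 20 thick, 75 wide, lying on the table. Origin: underside, near the middle. Leave them.

How it is judged:
By the outcome, as a careful person would: the job done as asked, in the order asked, and still so for the second after the job is handed in, with the robot touching nothing.
It also fails if it takes over 54 s, if anything falls off the work surface, if the arm or the gripper's body presses on something with over 40 N, if the wrist force passes 120 N, or if a joint passes its speed limit or range.

## Robot

A 6-joint arm with a two-finger parallel gripper is mounted at the origin on the work surface. World frame = base frame: x ahead of the robot, y to its left, z up, the work surface at z = 0. Lengths are in m, angles in rad, forces in N, time in s.
With the tool pointing down it reaches from about 0.35 to 0.875 m from the base axis. Payload 15.5 kg.
Tool frame: the origin (TCP) lies on the centre line of the jaws, within the pads' length; the fingertips stand 8 mm ahead of it and the grasp point (between the pads) lies 11 mm behind it; z points along the fingers, y is the line along which they close (so a half turn about z gives the same grasp; the last joint's range is limited). The gripper opens to 85 mm and grips with 20 to 120 N. Pads are 22 mm wide; open, the fingers measure 114 mm over their backs; the gripper's body (76 mm by 85 mm) begins 54 mm behind the grasp point. The pads swing forward as they close: fully open they stand 13 mm farther back than shut.
Start: joints at [1.131, 0.494, 1.345, -0, 1.302, -0.096], TCP at [0.211, 0.588, 0.239] pointing down, gripper open.
Joint ranges: [-2.91, 2.91], [-0.82, 2.16], [0.22, 2.67], [-1.22, 4.37], [0.12, 2.79], [-3.08, 3.08]. Speed limits (rad/s): [1.89, 1.89, 2.57, 3.01, 3.01, 3.01].

## Interface

Orientations are given as a rotation vector (axis times angle).
In Python, from rig import env gives the robot as it stands.
- The arm moves only by the tool arm_command, never from a script. Its argument "commands" is a list of rows, each a list of 6 numbers: the shift along the tool's x, y, z in mm, then the turn, a rotation vector about the tool's x, y, z in degrees. In form: [[dx, dy, dz, ax, ay, az], ...]. A call has 1 to 10 rows; each row is the pose to reach, as a shift and turn from the pose commanded when the call began, along the tool's axes at that moment; what a row does not reach only later rows make up. A row lasts 1/12 s, in which the tool goes at most 41.7 mm and 7.16 degrees, less where a joint would pass 70% of its speed; a pose out of reach is approached as far as the arm can. A call with a gripper value outside its range is refused whole. "jaw" is the finger opening in mm, from 0 to 85.4, set as the call begins (left out, the last holds). The fingers move at their own pace and stop on an object; the grip force is fixed at half the most. Time passes only in rows, so rows that repeat a pose let the fingers close. It gives the time, the measured TCP pose, the force, the opening and the grip force at its end, in the units of the state.
- env.get_state(): the state, without advancing time (a new reading comes with each control period).
- env.camera(name): name is "scene" or "top" or "wrist"; returns (picture, depth): 384x512x3 uint8, red, green, blue; 384x512 float32, m along the optical axis (not along the pixel's ray), 0 where there is no reading.
- env.camera_info(name): a dict with "vfov" (degrees; the focal length in pixels is half the picture's height over the tangent of half this angle, whatever the lens; pixels are square), "cx", "cy" (the principal point, pixels), "dist_coeffs" ([k1, k2, p1, p2, k3] as OpenCV has them; the pictures are not rectified), "rvec" (rotation vector, rad) and "tvec" (3), from world to camera coordinates, as OpenCV has them; the wrist camera has in their place "T_tool_cam" (4x4, takes a point from camera to tool coordinates, whose origin is the TCP and whose axes are the flange's). Camera axes: x right, y down, z forward; pixel columns grow to the right and rows downward; lengths in m; the calibration is good to about 2 mm. A picture is of the moment at which its call begins: read the wrist's pose just before it. camera_info takes no time and is no camera call.
- env.hand_in(): hands the job in; it is judged then, once.
Trained networks look in the newest picture that a camera, given by its name, has taken for a name from the list of things; names that differ only in an ending like _2 or _b are one class to them, and where a whole thing is asked for, a point or a joint stands for the part that bears it (a point fixed in the world has none). Each returns a list of dicts, best first, with "score" (0 to 1); they miss things now and then, are a little off and sometimes report something else, mostly with a low value. They report only what shows in the picture. A call takes as long as a camera call.
- env.find_in(thing, camera): "position" ([x, y, z] in m, in world coordinates, good to about 4 mm: the middle of the surface that is visible of it).
- env.cut_out(thing, camera): "region" (384x512 bool, what is visible of it).
The state is a dict: "t": time; "qpos": joint angles; "joint_vel": joint speeds; "tau": joint torques, N m; "eef_pos": TCP position; "tool_rot": TCP orientation; "ft_force": force on the tool from outside, world axes, zero at the start; "wrist_torque": the same for the moment, N m; "width": finger opening in m; "grasp_force": force on a finger pad.
Only numpy, scipy, OpenCV 4.12 (cv2) and the standard library are available. Lean on these libraries where they do the work, as an engineer would, in place of code of your own. Each camera call takes 0.05 s, during which the arm holds its last target. There are 200 camera calls.

## Working session

There is one attempt and no reset: what is moved stays moved. The work goes in short steps, Python scripts to look and compute and a tool call to move; the robot and the scene stay as the last step left them, time stands still between calls to the robot, and variables do not carry over. Pictures are saved under pics/ and viewed, at most 10 in all, crops included, and the job is handed in when it is done.

Besides the shell and the picture viewer there is one more tool, called after "Request:" as name([rows], argument=value, ...), one row to a line, values as JSON. arm_command: Moves the arm, as the interface text tells. Its arguments: {"type":"object","properties":{"commands":{"type":"array"},"jaw":{"type":"number"}},"required":["commands"]}

```bash
ls; mkdir -p pics
cat > h.py <<'E'
import numpy as np,cv2
from scipy.spatial.transform import Rotation as R
from rig import env
def K(name):
    i=env.camera_info(name); f=192/np.tan(np.radians(i["vfov"])/2)
    return i,np.array([[f,0,i["cx"]],[0,f,i["cy"]],[0,0,1.]]),np.array(i["dist_coeffs"],float)
def cloud(name):
    """picture, depth, world points (384x512x3)"""
    s=env.get_state(); im,d=env.camera(name); i,k,dc=K(name)
    v,u=np.mgrid[:384,:512]
    p=cv2.undistortPoints(np.stack([u,v],-1).reshape(-1,1,2).astype(np.float64),k,dc).reshape(384,512,2)
    c=np.dstack([p*d[...,None],d])
    if "rvec" in i:
        r=R.from_rotvec(np.ravel(i["rvec"])).as_matrix(); w=(c-np.ravel(i["tvec"]))@r
    else:
        T=np.array(i["T_tool_cam"]); c=c@T[:3,:3].T+T[:3,3]
        w=c@R.from_rotvec(s["tool_rot"]).as_matrix().T+s["eef_pos"]
    w[d==0]=np.nan
    return im,d,w
def save(n,im): cv2.imwrite("pics/"+n,im[...,::-1])
E
cat > a.py <<'E'
from h import *
print(env.get_state())
ims=[]
for c in("scene","top"):
    im,d,w=cloud(c); np.savez(c+".npz",im=im,w=w); ims.append(im)
    for t in("tub","holder","rack","yellow_plate","white_plate","stand","clamp","spray_bottle","marker","tag_pliers"):
        print(c,t,[(np.round(r["position"],3),round(r["score"],2)) for r in env.find_in(t,c)[:2]])
save("0.png",cv2.resize(np.hstack(ims),(800,300)))
save("top.png",ims[1]); save("scene.png",ims[0])
E
python3 a.py
```

```text
pics
{'t': 0.0, 'qpos': array([ 1.13052043e+00,  4.94187353e-01,  1.34612207e+00, -5.65798851e-06,
        1.30248891e+00, -9.55207966e-02]), 'joint_vel': array([-3.58388902e-04,  1.37845906e-03, -1.76045991e-03, -8.92284100e-04,
       -3.45209754e-04, -1.52645122e-05]), 'tau': array([-4.19070624e-03, -8.82153726e+01, -3.83849430e+01, -4.25209091e-04,
        1.02706210e-02, -4.76965079e-05]), 'eef_pos': array([0.21109341, 0.5879093 , 0.23870072]), 'tool_rot': array([-5.38805883e-01, -3.09472408e+00,  1.82840734e-03]), 'ft_force': array([0.85324333, 0.22331784, 0.97550874]), 'wrist_torque': array([-0.01095614, -0.00303749,  0.038972  ]), 'grasp_force': 0.0, 'width': 0.08508547702032626}
scene tub [(array([0.698, 0.057, 0.043]), 0.62), (array([ 0.461, -0.266,  0.087]), 0.46)]
scene holder [(array([0.7  , 0.056, 0.042]), 0.94)]
scene rack [(array([ 0.456, -0.244,  0.023]), 0.57)]
scene yellow_plate [(array([ 0.46 , -0.264,  0.088]), 0.6)]
scene white_plate [(array([ 0.383, -0.25 ,  0.086]), 0.79)]
scene stand [(array([0.44 , 0.269, 0.01 ]), 0.79)]
scene clamp [(array([0.441, 0.255, 0.
[... 167 characters left out ...]
scene tag_pliers [(array([ 0.649, -0.386,  0.018]), 0.66), (array([0.445, 0.253, 0.115]), 0.65)]
top tub [(array([0.738, 0.059, 0.012]), 0.67)]
top holder [(array([0.74, 0.06, 0.01]), 0.8)]
top rack [(array([ 0.412, -0.258,  0.007]), 0.85), (array([0.739, 0.062, 0.012]), 0.22)]
top yellow_plate [(array([ 0.456, -0.266,  0.103]), 0.72), (array([ 0.403, -0.022,  0.013]), 0.72)]
top white_plate [(array([ 0.38 , -0.25 ,  0.113]), 0.43)]
top stand [(array([0.422, 0.26 , 0.012]), 0.96)]
top clamp [(array([0.424, 0.253, 0.123]), 0.51)]
top spray_bottle [(array([0.651, 0.39 , 0.114]), 0.86)]
top marker [(array([ 0.401, -0.02 ,  0.015]), 0.45)]
top tag_pliers [(array([ 0.635, -0.401,  0.014]), 0.66)]
```

View pics/top.png

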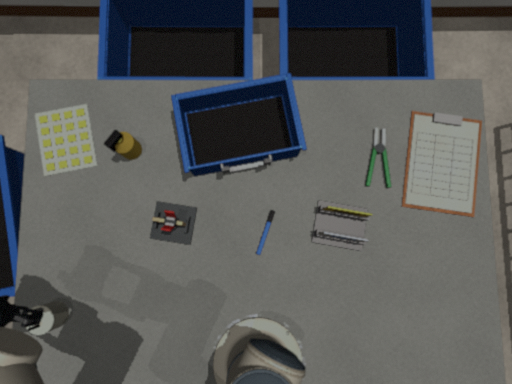

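View pics/scene.png

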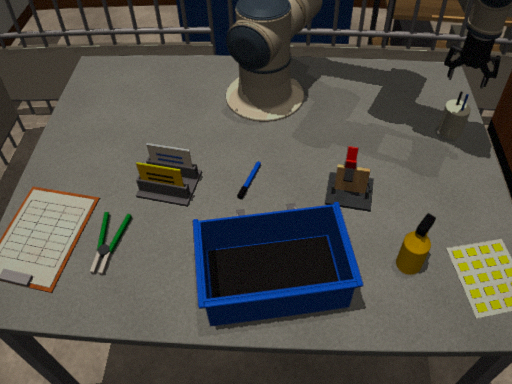

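```bash
cat > b.py <<'E'
from h import *
for c in("top","scene"):
    z=np.load(c+".npz"); w=z["w"].reshape(-1,3); im=z["im"].reshape(-1,3).astype(int)
    r,g,b=im.T
    def fit(n,m):
        p=w[m]; 
        if len(p)<8: print(c,n,len(p)); return
        rect=cv2.minAreaRect(p[:,:2].astype(np.float32)*1000)
        mu=p.mean(0); _,s,V=np.linalg.svd(p[:,:2]-mu[:2],full_matrices=False)
        print(c,n,len(p),"mean",np.round(mu*1000,1),"dir",np.round(np.degrees(np.arctan(V[0,1]/V[0,0])),2),"rect",np.round(rect[0],1),np.round(rect[1],1),np.round(rect[2],1),"z",np.round(np.percentile(p[:,2],[2,50,98])*1000,1))
    x,y,zz=w.T
    box=lambda a,b_,c_,d:(x>a)&(x<b_)&(y>c_)&(y<d)
    fit("yellow top",box(.4,.52,-.36,-.16)&(r>140)&(g>110)&(b<100)&(zz>.113))
    fit("yellow all",box(.4,.52,-.36,-.16)&(r>140)&(g>110)&(b<100)&(zz>.06))
    fit("white top",box(.34,.42,-.36,-.16)&(zz>.113))
    fit("rack base",box(.3,.56,-.4,-.1)&(zz>.004)&(zz<.016))
    fit("rack walls",box(.3,.56,-.4,-.1)&(zz>.05)&(zz<.06))
    fit("tub rim",box(.55,1.,-.2,.3)&(zz>.124)&(zz<.136))
    fit("near rim",box(.55,.74,-.2,.3)&(zz>.125)&(zz<.136))
    fit("tub near face",box(.55,.74,-.0,.1)&(zz>.05)&(zz<.12))
    fit("board top",box(.35,.5,.19,.33)&(zz>.098)&(zz<.110))
    fit("red",box(.35,.52,.19,.33)&(r>120)&(g<80)&(b<80)&(zz>.1))
    fit("base stand",box(.33,.52,.15,.37)&(zz>.005)&(zz<.016))
E
python3 b.py
```

```text
top yellow top 0
top yellow all 0
top white top 82 mean [ 381.4 -252.9  119.2] dir 79.85 rect [ 381.4 -253.8] [127.4   5.1] 79.7 z [114.2 119.3 124.1]
top rack base 1672 mean [ 420.6 -259.5    8.9] dir 83.95 rect [ 429.7 -249. ] [255.8 298. ] 0.7 z [ 4.2  9.  14.8]
top rack walls 307 mean [ 412.7 -255.    54.7] dir 71.5 rect [ 418.4 -262.6] [152.1  95.9] 79.7 z [50.9 54.5 59.1]
top tub rim 1965 mean [740.4  60.6 129.3] dir -79.74 rect [712.5  54.6] [255.2 365.7] 10.8 z [124.6 129.3 134. ]
top near rim 846 mean [648.9  71.1 129.5] dir -86.25 rect [663.7  47.7] [172.8 382.3] 3.1 z [125.6 129.3 134.3]
top tub near face 167 mean [604.5  53.7  87. ] dir -75.52 rect [601.8  51.5] [ 15.9 103.6] 14.8 z [ 53.4  86.1 119. ]
top board top 71 mean [428.7 268.4 103.7] dir 80.55 rect [431.3 262.7] [87.1 32.1] 69.8 z [ 99.  104.2 108.5]
top red 21 mean [425.5 253.7 155. ] dir -10.61 rect [426.9 254.2] [18.3 54.2] 78.8 z [149.8 155.3 159.3]
top base stand 1119 mean [425.9 260.5   9.3] dir -74.0 rect [422.  259.5] [174.7 217.7] 0.6 z [ 5.3  9.2 14.3]
scene yellow top 44 mean [ 454.3 -272.2  120.6] di
[... 524 characters left out ...]
 z [50.2 55.3 59.7]
scene tub rim 3337 mean [752.7  60.  129.7] dir -79.26 rect [713.4  55.7] [256.7 367. ] 10.7 z [124.8 129.8 133.6]
scene near rim 1225 mean [649.1  67.2 129.5] dir -86.59 rect [666.3  49.8] [173.9 380.2] 4.1 z [125.4 129.5 133.6]
scene tub near face 655 mean [611.5  50.5  86.6] dir -78.38 rect [604.4  49.6] [ 25.6 104.8] 14.3 z [ 51.7  87.8 118.8]
scene board top 118 mean [433.1 268.  104.3] dir 84.6 rect [435.3 264.8] [86.4 27.8] 82.1 z [ 98.5 104.5 109.1]
scene red 44 mean [422.9 254.6 153.9] dir -9.34 rect [425.3 254.5] [26.4 58.6] 81.2 z [119.1 155.5 159.3]
scene base stand 897 mean [448.9 261.6  10.2] dir 74.33 rect [425.3 264.8] [210.1 174.1] 86.4 z [ 5.2 10.2 15.3]
```

The tub, with its holder on the near side, is at about (240,130) in the top view. The rack is at (342,225) with the yellow plate on the far slot, and the clamp and stand are at (173,222). Next I refine the tub pose and build a move helper.

```bash
cat >> h.py <<'E'
def Rdown(yaw):
    """tool pointing down, tool y axis at world angle yaw (deg)"""
    a=np.radians(yaw); y=np.array([np.cos(a),np.sin(a),0]); z=np.array([0,0,-1.])
    return np.column_stack([np.cross(y,z),y,z])
def row(pos,yaw,frm=None):
    """tool-frame command from measured pose (or frm=(pos,yaw)) to pos (mm), yaw"""
    s=env.get_state()
    p0,r0=(s["eef_pos"]*1000,R.from_rotvec(s["tool_rot"]).as_matrix()) if frm is None else (np.array(frm[0],float),Rdown(frm[1]))
    d=r0.T@(np.array(pos,float)-p0); t=R.from_matrix(r0.T@Rdown(yaw)).as_rotvec(degrees=True)
    return np.round(np.r_[d,t],1).tolist()
E
cat > c.py <<'E'
from h import *
from scipy.optimize import least_squares
for c in("top","scene"):
    z=np.load(c+".npz"); w=z["w"].reshape(-1,3)*1000; im=z["im"].reshape(-1,3).astype(int)
    m=(w[:,2]>123)&(w[:,2]<137)&(w[:,0]>560)&(w[:,0]<900)&(abs(w[:,1]-55)<230)&(im[:,2]>im[:,0]+50)
    p=w[m][:,:2]
    def f(q):
        a=np.radians(q[2]); l=(p-q[:2])@np.array([[np.cos(a),-np.sin(a)],[np.sin(a),np.cos(a)]])-[110,0]
        d=abs(l)-[110,170]; s=np.where((d>0).all(1),np.hypot(*d.T),d.max(1))
        return s+3
    r=least_squares(f,[605,48,10.5],loss="soft_l1",f_scale=3); print(c,m.sum(),r.x,np.abs(f(r.x)).mean())
    a=np.radians(r.x[2]); h=r.x[:2]+np.array([np.cos(a),np.sin(a)])*-5; print("holder",h)
print(env.camera_info("wrist"))
print(row([450,150,290],20), row([456,-267,260],-10,([450,150,290],20)))
E
python3 c.py
```

```text
top 1923 [611.84818083  35.32085721  10.84972711] 5.544809906777749
holder [606.93755956  34.37968835]
scene 3195 [613.85693091  35.93161626  10.86521654] 5.968163784273477
holder [608.94656426  34.98911989]
{'vfov': 65.82269697101252, 'cx': 256.0522858267993, 'cy': 189.78591972145423, 'dist_coeffs': array([-0.07818354,  0.        ,  0.        ,  0.        ,  0.        ]), 'T_tool_cam': array([[ 8.10844335e-04, -9.65179247e-01, -2.61588156e-01,
         6.48240115e-02],
       [ 9.99999605e-01,  8.77737088e-04, -1.38880934e-04,
        -7.19211873e-04],
       [ 3.63650622e-04, -2.61587940e-01,  9.65179578e-01,
        -1.33260316e-01],
       [ 0.00000000e+00,  0.00000000e+00,  0.00000000e+00,
         1.00000000e+00]])}
[-372.8, -331.7, -50.7, -0.0, 0.0, 50.2] [-393.9, -137.0, 30.0, 0.0, 0.0, 30.0]
```

```bash
python3 -c "
from h import *
print(row([560,40,320],10))"
```

```text
[-513.5, -398.1, -80.7, -0.0, 0.0, 60.2]
```

Request:
arm_command([
  [-32, -25, -20, 0, 0, 5],
  [-64, -50, -40, 0, 0, 10],
  [-96, -75, -60, 0, 0, 15],
  [-128, -100, -75, 0, 0, 20],
  [-160, -124, -80, 0, 0, 25],
  [-192, -149, -80, 0, 0, 30],
  [-224, -174, -80, 0, 0, 35],
  [-256, -199, -80, 0, 0, 40],
  [-288, -224, -80, 0, 0, 45],
  [-320, -248, -80, 0, 0, 50],
])

```text
t: 1.93
eef_pos: [0.4266, 0.2487, 0.3196]
tool_rot: [1.802, 2.573, 0.001]
ft_force: [1.5, 0.7, -0.1]
width: 0.0853
grasp_force: 0.0
```

```bash
python3 -c "
from h import *
print(env.get_state()['eef_pos'],row([560,40,320],10))"
```

```text
[0.42662567 0.24866673 0.31956989] [-241.7, 53.9, -0.4, 0.0, -0.0, 10.0]
```

```bash
cat > d.py <<'E'
from h import *
import sys
n=sys.argv[1]
im,d,w=cloud("wrist"); np.savez(n+".npz",im=im,w=w); save(n+".png",im); print(env.get_state()['t'])
E
python3 d.py w1
```

```text
1.9833
```

Request:
arm_command([
  [-36, 8, 0, 0, 0, 2],
  [-72, 16, 0, 0, 0, 4],
  [-108, 24, 0, 0, 0, 6],
  [-144, 32, 0, 0, 0, 8],
  [-180, 40, 0, 0, 0, 10],
  [-216, 48, 0, 0, 0, 10],
  [-242, 54, 0, 0, 0, 10],
  [-242, 54, 0, 0, 0, 10],
  [-242, 54, 0, 0, 0, 10],
])

```text
t: 2.73
eef_pos: [0.5609, 0.0411, 0.319]
tool_rot: [-2.017, -2.409, 0.0]
ft_force: [-0.5, 0.2, 0.2]
width: 0.0854
grasp_force: 0.0
```

```bash
python3 d.py w2
python3 - <<'E'
from h import *
a=[cv2.imread(f"pics/{n}.png") for n in("w1","w2")]
cv2.imwrite("pics/w12.png",cv2.resize(np.hstack(a),(800,300)))
print(env.get_state()['eef_pos'],row([456,-267,260],-10))
E
```

```text
2.7833
[0.56033094 0.04203985 0.31908115] [-285.7, -157.3, 59.1, -0.0, -0.0, 20.2]
```

View pics/w12.png

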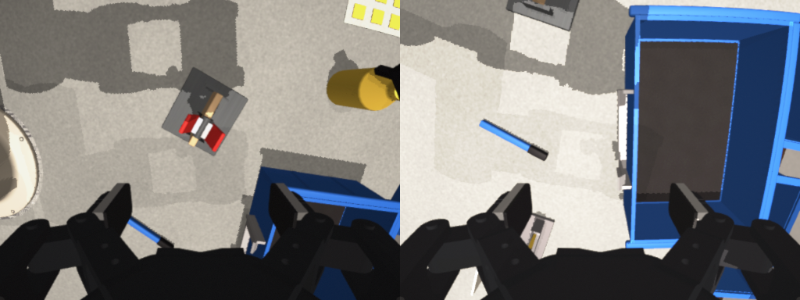

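Left: clamp (205,130) on the stand's board. Right: tub near wall, columns 625-640, with the holder on it. Now I fit both.

```bash
cat > e.py <<'E'
from h import *
z=np.load("w2.npz"); w=z["w"].reshape(-1,3)*1000; im=z["im"].reshape(-1,3).astype(int)
def fr(yaw): a=np.radians(yaw); return np.array([[np.cos(a),-np.sin(a)],[np.sin(a),np.cos(a)]])
blue=im[:,2]>im[:,0]+50
rim=(abs(w[:,2]-130)<4)
o=np.array([613,35.6])
for yaw in(10,10.4,10.8,11.2):
    l=(w[:,:2]-o)@fr(yaw); m=rim&(l[:,0]>-15)&(l[:,0]<15)&(abs(l[:,1])<150)
    print(yaw,m.sum(),np.percentile(l[m,0],[1,5,50,95,99]).round(1), "slope",np.degrees(np.polyfit(l[m,1],l[m,0],1)[0]), np.median(w[m,2]).round(1))
yaw=10.8; l=(w[:,:2]-o)@fr(yaw)
m=rim&(l[:,0]>-10)&(l[:,0]<40); print("rim y ends",l[m,1].min(),l[m,1].max(), np.percentile(l[m,1],[.5,99.5]))
m=(w[:,2]>30)&(w[:,2]<127)&(l[:,0]<-2)&(l[:,0]>-35)&(abs(l[:,1])<150); print("holder y",m.sum(),np.percentile(l[m,1],[0,1,99,100]),"x",np.percentile(l[m,0],[1,50,99]))
for lo,hi in((-150,-80),(-80,-50),(-50,50),(50,80),(80,150)):
    k=m&(l[:,1]>lo)&(l[:,1]<hi); 
    if k.any(): print(lo,hi,k.sum(),l[k,0].mean(),w[k,2].max(),np.percentile(l[k,1],[2,98]))
z=np.load("w1.npz"); w=z["w"].reshape(-1,3)*1000; im=z["im"].reshape(-1,3).astype(int); r,g,b=im.T
near=(np.hypot(w[:,0]-425,w[:,1]-255)<70)
def rep(n,m):
    p=w[m]; rc=cv2.minAreaRect(p[:,:2].astype(np.float32)); mu=p.mean(0); V=np.linalg.svd(p[:,:2]-mu[:2],full_matrices=False)[2][0]
    print(n,m.sum(),mu.round(1),"dir",np.degrees(np.arctan2(V[1],V[0])).round(1),"rect",np.round(rc[0],1),np.round(rc[1],1),round(rc[2],1),"z",np.percentile(p[:,2],[2,50,98]).round(1))
rep("red",near&(r>100)&(g<70)&(b<70)&(w[:,2]>105)); rep("red top",near&(r>100)&(g<70)&(b<70)&(w[:,2]>157))
rep("board",near&(abs(w[:,2]-105)<3)&(r>b+25)&(g>80))
far=(np.hypot(w[:,0]-425,w[:,1]-255)<100)
rep("base",far&(abs(w[:,2]-10)<3)&(r<90))
E
python3 e.py
```

```text
10 1472 [-4.1 -3.4  0.2  4.1  5.2] slope -0.866680319566898 128.6
10.4 1472 [-3.2 -2.8  0.3  3.5  4.3] slope -0.46681357629392906 128.6
10.8 1472 [-2.7 -2.4  0.4  3.2  3.7] slope -0.06699227686200619 128.6
11.2 1472 [-2.9 -2.6  0.5  3.5  4.1] slope 0.3328225013612503 128.6
rim y ends -182.2828539717395 182.4562329745611 [-180.14381655  181.18825385]
holder y 3134 [-149.61813256 -139.41329167  146.28062692  149.80468938] x [-24.16073518  -2.80350434  -2.06405749]
-150 -80 267 -2.242124090588426 126.8547389726935 [-148.10935541  -83.75901016]
-80 -50 629 -10.592471626057968 126.95383087239651 [-75.15580374 -50.92771456]
-50 50 1137 -6.416176912124792 126.98365782360202 [-47.53353737  47.29008639]
50 80 466 -10.579819154118013 126.99509746672713 [51.29400256 78.99264283]
80 150 635 -2.497915396343806 126.99437863227728 [ 81.56959476 148.58198024]
red 786 [431.2 254.7 143. ] dir -10.4 rect [427.6 254.7] [27.7 55.2] 80.8 z [121.1 145.3 156. ]e.py:19: RuntimeWarning: Mean of empty slice.
  p=w[m]; rc=cv2.minAreaRect(p[:,:2].astype(np.float32)); mu=p.mean(0); V=np.linalg.svd(p[:,:2]-mu[:2],full_matrices=False)[2][0]
  ret = um.true_divide(
Traceback (most recent call last):
  File "e.py", line 21, in <module>
    rep("red",near&(r>100)&(g<70)&(b<70)&(w[:,2]>105)); rep("red top",near&(r>100)&(g<70)&(b<70)&(w[:,2]>157))
                                                        ~~~^^^^^^^^^^^^^^^^^^^^^^^^^^^^^^^^^^^^^^^^^^^^^^^^^^^
  File "e.py", line 19, in rep
    p=w[m]; rc=cv2.minAreaRect(p[:,:2].astype(np.float32)); mu=p.mean(0); V=np.linalg.svd(p[:,:2]-mu[:2],full_matrices=False)[2][0]
                                                                            ~~~~~~~~~~~~~~~~~~~~~~~~~~~~~~~~~~~~~~~~~~~~~~~~~~~~^^^
IndexError: index 0 is out of bounds for axis 0 with size 0
```

Request:
arm_command([
  [-35, -19, 0, 0, 0, 3],
  [-70, -38, 0, 0, 0, 6],
  [-105, -57, 0, 0, 0, 9],
  [-140, -76, 5, 0, 0, 12],
  [-160, -95, 10, 0, 0, 15],
  [-175, -114, 20, 0, 0, 18],
  [-195, -133, 30, 0, 0, 20],
  [-210, -150, 30, 0, 0, 20],
  [-210, -157, 30, 0, 0, 20],
  [-210, -157, 30, 0, 0, 20],
])

```text
t: 3.62
eef_pos: [0.4421, -0.1919, 0.2894]
tool_rot: [-2.403, -2.023, 0.0]
ft_force: [0.4, 0.7, 0.2]
width: 0.0853
grasp_force: 0.0
```

```bash
python3 d.py w3
```

```text
3.6667
```

View pics/w3.png

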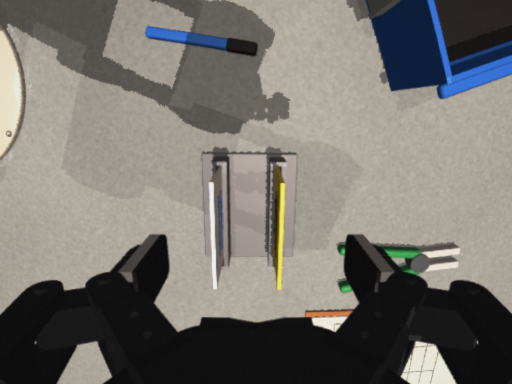

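Yellow plate's top edge runs from (281,165) to (280,288), the white one's from (212,180) to (214,288).

```bash
cat > f.py <<'E'
from h import *
def fr(yaw): a=np.radians(yaw); return np.array([[np.cos(a),-np.sin(a)],[np.sin(a),np.cos(a)]])
z=np.load("w2.npz"); w=z["w"].reshape(-1,3)*1000
l=(w[:,:2]-[613,35.6])@fr(10.8)
m=(w[:,2]>60)&(w[:,2]<127)&(l[:,0]<-8)&(l[:,0]>-30)&(abs(l[:,1])<120)
print("lips y",np.percentile(l[m,1],[0,1,50,99,100]),"x",np.percentile(l[m,0],[1,50,99]))
for s in(-1,1):
    k=m&(s*l[:,1]>40)&(w[:,2]>95); print(s,k.sum(),np.percentile(l[k,1],[2,98]),np.percentile(l[k,0],[2,50,98]),np.percentile(w[k,2],[2,50,98]))
m=(w[:,2]>36)&(w[:,2]<46)&(l[:,0]<-3)&(l[:,0]>-30)&(abs(l[:,1])<120)
print("ledge",m.sum(),np.median(w[m,2]) if m.any() else 0)
z=np.load("w3.npz"); w=z["w"].reshape(-1,3)*1000; im=z["im"].reshape(-1,3).astype(int); r,g,b=im.T
def rep(n,m):
    p=w[m]; 
    if len(p)<5: print(n,len(p)); return
    rc=cv2.minAreaRect(p[:,:2].astype(np.float32)); mu=p.mean(0); V=np.linalg.svd(p[:,:2]-mu[:2],full_matrices=False)[2][0]
    print(n,m.sum(),mu.round(1),"dir",np.degrees(np.arctan2(V[1],V[0])).round(1),"rect",np.round(rc[0],1),np.round(rc[1],1),round(rc[2],1),"z",np.percentile(p[:,2],[2,50,98]).round(1))
near=(np.hypot(w[:,0]-456,w[:,1]+267)<80)
rep("yel",near&(r>130)&(g>100)&(b<90)&(w[:,2]>115)); rep("yel all",near&(r>130)&(g>100)&(b<90)&(w[:,2]>60)&(w[:,2]<115))
rep("base",(np.hypot(w[:,0]-420,w[:,1]+259)<110)&(w[:,2]>5)&(w[:,2]<13))
z=np.load("w1.npz"); w=z["w"].reshape(-1,3)*1000; im=z["im"].reshape(-1,3).astype(int); r,g,b=im.T
near=(np.hypot(w[:,0]-425,w[:,1]-255)<70)
red=near&(r>100)&(g<70)&(b<70)
rep("red top",red&(w[:,2]>148)); rep("red",red&(w[:,2]>110))
rep("board",near&(abs(w[:,2]-104)<4)&(r>b+25)&(g>80))
rep("base",(np.hypot(w[:,0]-425,w[:,1]-255)<100)&(abs(w[:,2]-9)<4)&(r<90))
print(env.get_state()['eef_pos'])
E
python3 f.py
```

```text
lips y [-75.87376794 -75.02047828 -53.37468725  74.01527847  74.06375076] x [-25.22476783 -16.52739536  -8.37179444]
-1 206 [-75.05555129 -53.17712542] [-25.05599465 -16.42955016  -9.00896448] [ 99.155056   120.41144401 126.72254825]
1 225 [53.04450037 74.02113001] [-25.19621793 -18.31547647  -9.01196922] [112.38767816 121.78099429 126.77948872]
ledge 714 40.59954014879546
yel 295 [ 454.8 -280.1  118.4] dir 80.1 rect [ 457.  -269.4] [127.8   4.6] 79.9 z [115.4 118.5 120. ]
yel all 30 [ 460.7 -241.1  111.2] dir -100.6 rect [ 455.8 -267. ] [119.8   0.5] 79.3 z [107.1 111.2 114. ]
base 5835 [ 424.4 -256.8    8.6] dir -96.9 rect [ 419.9 -262.9] [160.5 135.3] 79.8 z [ 6.8  8.6 10.3]
red top 347 [428.4 255.  153.6] dir -10.9 rect [427.5 254.6] [27.3 55.3] 81.0 z [148.4 154.4 156.3]
red 786 [431.2 254.7 143. ] dir -10.4 rect [427.6 254.7] [27.7 55.2] 80.8 z [121.1 145.3 156. ]
board 408 [430.8 274.2 103.4] dir -98.8 rect [429.6 264.4] [88.7 11.6] 81.0 z [101.3 103.4 105. ]
base 1651 [409.  304.4   8.6] dir -118.6 rect [412.6 277.8] [108.9  82.8] 80.0 z [ 6.7  8.7 10.4]
[ 0.44300638 -0.19156298  0.28959044]
```

```bash
python3 -c "
from h import *
print(row([457,-269.4,175],-10),row([457,-269.4,113],-10))"
```

```text
[-74.4, 26.9, 114.6, 0.0, -0.0, 0.2] [-74.4, 26.9, 176.6, 0.0, -0.0, 0.2]
```

Request:
arm_command([
  [-20, 7, 28, 0, 0, 0],
  [-40, 14, 56, 0, 0, 0],
  [-60, 21, 84, 0, 0, 0],
  [-74.4, 26.9, 112, 0, 0, 0.2],
  [-74.4, 26.9, 122, 0, 0, 0.2],
  [-74.4, 26.9, 138, 0, 0, 0.2],
  [-74.4, 26.9, 154, 0, 0, 0.2],
  [-74.4, 26.9, 166, 0, 0, 0.2],
  [-74.4, 26.9, 176.6, 0, 0, 0.2],
  [-74.4, 26.9, 176.6, 0, 0, 0.2],
], jaw=45)

```text
t: 4.5
eef_pos: [0.4574, -0.2683, 0.1115]
tool_rot: [-2.402, -2.021, 0.0]
ft_force: [0.7, 0.8, -0.9]
width: 0.0452
grasp_force: 0.0
```

```bash
python3 d.py w4; python3 -c "
from h import *
s=env.get_state();print(s['eef_pos'],s['width'],s['ft_force'],row([457,-269.4,113],-10))"
```

```text
4.55
[ 0.45764815 -0.26878589  0.11249405] 0.04504940523433298 [0.24718622 0.45110005 0.37825972] [-0.7, -0.5, -0.5, -0.1, -0.0, 0.1]
```

View pics/w4.png

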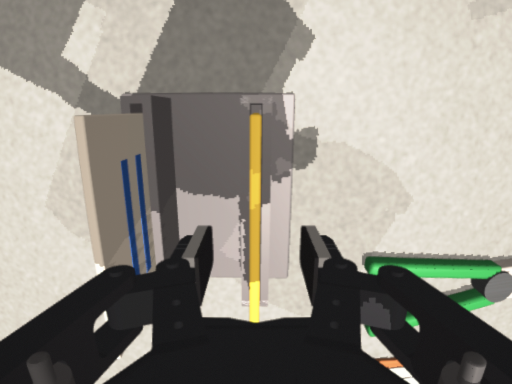

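The plate (column 256) is centred between the fingers (columns 208 and 305), so I close.

Request:
arm_command([
  [-0.5, 0, 0, 0, 0, 0],
  [-0.5, 0, 0, 0, 0, 0],
  [-0.5, 0, 0, 0, 0, 0],
  [-0.5, 0, 0, 0, 0, 0],
  [-0.5, 0, 0, 0, 0, 0],
  [-0.5, 0, 0, 0, 0, 0],
  [-0.5, 0, -5, 0, 0, 0],
  [-0.5, 0, -15, 0, 0, 0],
  [-0.5, 0, -30, 0, 0, 0],
  [-0.5, 0, -50, 0, 0, 0],
], jaw=0)

```text
t: 5.38
eef_pos: [0.4566, -0.2704, 0.1633]
tool_rot: [-2.405, -2.019, 0.001]
ft_force: [0.0, 0.7, -2.1]
width: 0.0033
grasp_force: 59.1
```

Request:
arm_command([
  [0, 0, -25, 0, 0, 0],
  [0, 0, -55, 0, 0, 0],
  [0, 0, -85, 0, 0, 0],
  [0, 0, -105, 0, 0, 0],
  [0, 0, -115, 0, 0, 0],
  [0, 0, -115, 0, 0, 0],
  [0, 0, -115, 0, 0, 0],
])

```text
t: 5.97
eef_pos: [0.4569, -0.2706, 0.2775]
tool_rot: [2.406, 2.02, 0.0]
ft_force: [0.7, 0.2, -2.6]
width: 0.0036
grasp_force: 59.2
```

```bash
python3 d.py w5
python3 - <<'E'
from h import *
s=env.get_state();print(s['eef_pos'],s['width'],s['grasp_force'],s['qpos'])
z=np.load("w5.npz"); w=z["w"]*1000; im=z["im"].astype(int); r,g,b=im[...,0],im[...,1],im[...,2]
m=(r>130)&(g>90)&(b<90)&(w[...,2]>100)&(np.hypot(w[...,0]-457,w[...,1]+269)<90)
p=w[m]; print(m.sum())
if len(p)>10:
    rc=cv2.minAreaRect(p[:,:2].astype(np.float32)); print(rc,np.percentile(p[:,2],[1,50,99]))
# visible plate: top edge far end in tool frame
T=R.from_rotvec(s['tool_rot']).as_matrix(); l=(p-s['eef_pos']*1000)@T
print(np.percentile(l,[1,10,50,90,99],axis=0).round(1))
E
```

```text
6.0167
[ 0.45659428 -0.27038829  0.27665568] 0.002834565142741466 59.202178716659546 [-6.47202756e-01  3.24283323e-01  1.52295326e+00 -5.75117693e-06
  1.29586374e+00 -4.73408225e-01]
1791
((478.47308349609375, -262.06549072265625), (106.66747283935547, 41.870269775390625), 80.23140716552734) [280.90378628 282.42838366 304.99487247]
[[-39.2  -0.8 -28.3]
 [-11.3  -0.4  -6.7]
 [ 29.6   1.4  -5.8]
 [ 58.6   3.2  -4.9]
 [ 64.8   3.7  -4.2]]
```

View pics/w5.png

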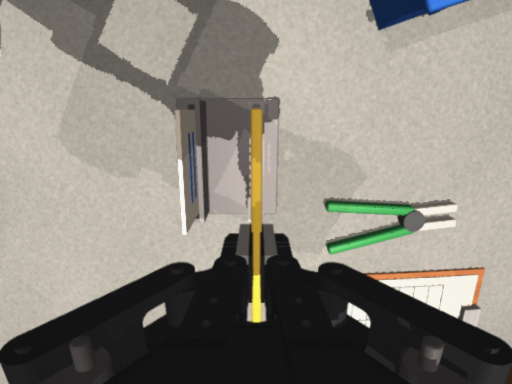

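Plate held, straight and centred. I'll carry it over the holder and check it against the wall from the same camera.

```bash
python3 -c "
from h import *
print(row([601,33,285],10.8))"
```

```text
[323.8, 89.8, -8.2, -0.1, -0.1, -20.8]
```

Request:
arm_command([
  [20, 5, -8, 0, 0, -1],
  [52, 13, -8, 0, 0, -3],
  [86, 23, -8, 0, 0, -5],
  [120, 33, -8, 0, 0, -7],
  [154, 43, -8, 0, 0, -9],
  [188, 53, -8, 0, 0, -11],
  [222, 63, -8, 0, 0, -14],
  [256, 72, -8, 0, 0, -17],
  [286, 81, -8, 0, 0, -19.5],
  [308, 86, -8, 0, 0, -20.8],
])

```text
t: 6.85
eef_pos: [0.5953, 0.0203, 0.2836]
tool_rot: [-1.995, -2.423, 0.002]
ft_force: [-1.2, -0.5, -1.1]
width: 0.0034
grasp_force: 59.1
```

Request:
arm_command([
  [9, 2, 0, 0, 0, 0],
  [14, 3, 0, 0, 0, 0],
  [16, 4, 0, 0, 0, 0],
  [16, 4, 0, 0, 0, 0],
  [16, 4, 0, 0, 0, 0],
])

```text
t: 7.27
eef_pos: [0.5956, 0.0333, 0.2854]
tool_rot: [-2.003, -2.42, 0.001]
ft_force: [0.4, -0.5, -0.8]
width: 0.0032
grasp_force: 59.1
```

```bash
python3 d.py w6
cat > g.py <<'E'
from h import *
import sys
s=env.get_state();print(s['eef_pos'],s['width'],s['grasp_force'],s['ft_force'])
z=np.load(sys.argv[1]+".npz"); w=z["w"].reshape(-1,3)*1000; im=z["im"].reshape(-1,3).astype(int); r,g,b=im.T
T=R.from_rotvec(s['tool_rot']).as_matrix(); print("toolyaw",np.degrees(np.arctan2(T[1,1],T[0,1])))
l=(w-s['eef_pos']*1000)@T
yel=(r>110)&(g>80)&(b<90)&(abs(l[:,1])<12)
m=yel&(abs(l[:,0])<80)&(abs(l[:,2]+6)<3); print("plate top",m.sum(),np.percentile(l[m],[1,50,99],axis=0).round(1).tolist())
rim=(abs(w[:,2]-129)<4)&(b>r+40)&(abs(l[:,1])<35)&(l[:,0]>-60)&(l[:,0]<150)
q=l[rim]; print("rim",len(q),np.percentile(q,[1,50,99],axis=0).round(1).tolist(),"angle",np.degrees(np.polyfit(q[:,0],q[:,1],1)[0]))
k=(w[:,2]>95)&(w[:,2]<126.5)&(l[:,1]<8)&(l[:,1]>-40)&(l[:,0]>30)&(l[:,0]<100)&~yel&(abs(r-b)<60)&(b<=r+30)
print("lip",k.sum(),np.percentile(l[k],[1,50,99],axis=0).round(1).tolist() if k.any() else "")
E
python3 g.py w6
```

```text
7.3167
[0.59570485 0.03317775 0.28558142] 0.0034984217161801857 59.143710136413574 [-0.92181546 -0.44715392 -0.76969577]
toolyaw 10.768957582646127
plate top 1602 [[-20.8, -1.6, -7.8], [29.0, 0.6, -4.8], [64.8, 2.9, -3.3]]
rim 1369 [[-54.4, 14.7, 155.3], [60.1, 18.1, 157.0], [148.3, 21.6, 159.5]] angle -0.5050457793713864
lip 146 [[51.9, -7.3, 159.1], [68.5, -1.5, 161.4], [73.2, 7.3, 170.9]]
```

View pics/w6.png

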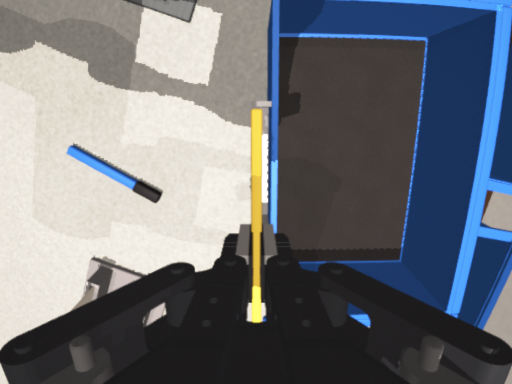

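Request:
arm_command([
  [-1, 8, 0, 0, 0, 0],
  [-1, 8, 0, 0, 0, 0],
  [-1, 8, 15, 0, 0, 0],
  [-1, 8, 30, 0, 0, 0],
  [-1, 8, 42, 0, 0, 0],
  [-1, 8, 50, 0, 0, 0],
  [-1, 8, 56, 0, 0, 0],
  [-1, 8, 62, 0, 0, 0],
  [-1, 8, 62, 0, 0, 0],
])

```text
t: 8.07
eef_pos: [0.6038, 0.0346, 0.2228]
tool_rot: [-2.001, -2.421, 0.001]
ft_force: [-0.4, 0.1, -2.2]
width: 0.0032
grasp_force: 59.1
```

```bash
python3 d.py w7; python3 g.py w7
```

```text
8.1167
[0.60401259 0.03466139 0.22350568] 0.0030477656509921673 59.109408259391785 [-0.09979776 -0.22635233 -0.16426901]
toolyaw 10.83996501181943
plate top 1686 [[-20.1, -1.7, -7.7], [30.4, 0.5, -4.3], [64.7, 3.1, -3.1]]
rim 1807 [[-23.0, 6.6, 93.2], [66.9, 9.7, 94.9], [139.2, 13.0, 96.5]] angle -0.3725888630766218
lip 497 [[51.6, -15.7, 97.1], [65.4, -8.1, 101.9], [72.9, 6.4, 108.7]]
```

Request:
arm_command([
  [-1, 0.3, 12, 0, 0, 0],
  [-1, 0.3, 24, 0, 0, 0],
  [-1, 0.3, 36, 0, 0, 0],
  [-1, 0.3, 48, 0, 0, 0],
  [-1, 0.3, 58, 0, 0, 0],
  [-1, 0.3, 66, 0, 0, 0],
  [-1, 0.3, 71, 0, 0, 0],
  [-1, 0.3, 74, 0, 0, 0],
  [-1, 0.3, 74, 0, 0, 0],
])

```text
t: 8.87
eef_pos: [0.6045, 0.0338, 0.1494]
tool_rot: [-2.001, -2.421, 0.0]
ft_force: [-0.2, 0.3, -2.0]
width: 0.0032
grasp_force: 59.1
```

```bash
python3 d.py w8; python3 g.py w8
```

```text
8.9167
[0.60464652 0.03380115 0.14982968] 0.0035031178359389405 59.125871658325195 [-0.75081522  0.53654015 -0.91770676]
toolyaw 10.846460604542681
plate top 1601 [[-20.7, -1.7, -7.9], [29.4, 0.5, -4.6], [64.7, 2.7, -3.2]]
rim 2731 [[3.0, 6.1, 19.7], [66.7, 9.3, 21.2], [115.4, 12.5, 23.6]] angle -0.4003061566570792
lip 1123 [[53.0, -16.3, 23.4], [66.3, -7.6, 28.8], [74.4, 5.7, 39.7]]
```

View pics/w8.png

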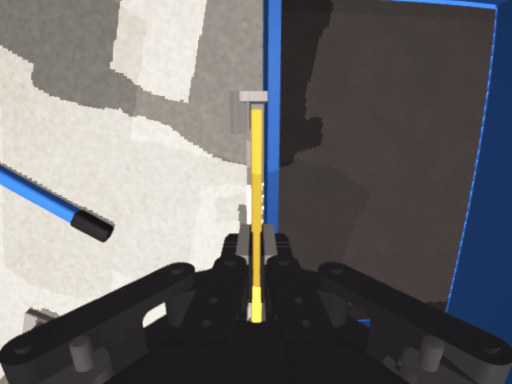

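The plate sits in the channel (end at (257,108), lip bracket at (248,97)). Now I lower it the last few mm.

Request:
arm_command([
  [0, 0, 2, 0, 0, 0],
  [0, 0, 3, 0, 0, 0],
  [0, 0, 4, 0, 0, 0],
  [0, 0, 5, 0, 0, 0],
  [0, 0, 5.5, 0, 0, 0],
  [0, 0, 5.5, 0, 0, 0],
])

```text
t: 9.42
eef_pos: [0.6055, 0.034, 0.1456]
tool_rot: [2.0, 2.42, 0.003]
ft_force: [-1.6, 2.0, 16.0]
width: 0.0034
grasp_force: 61.5
```

Request:
arm_command([
  [0, 0, 0, 0, 0, 0],
  [0, 0, 0, 0, 0, 0],
  [0, 0, 0, 0, 0, 0],
  [0, 0, 0, 0, 0, 0],
  [0, 0, -6, 0, 0, 0],
  [0, 0, -20, 0, 0, 0],
  [0, 0, -45, 0, 0, 0],
  [0, 0, -80, 0, 0, 0],
  [0, 0, -115, 0, 0, 0],
  [0, 0, -125, 0, 0, 0],
], jaw=40)

```text
t: 10.25
eef_pos: [0.6062, 0.0338, 0.2749]
tool_rot: [1.998, 2.417, 0.007]
ft_force: [0.4, -1.0, 0.5]
width: 0.0403
grasp_force: 0.0
```

Request:
arm_command([
  [0, 0, 0, 0, 0, 0],
  [0, 0, 0, 0, 0, 0],
])

```text
t: 10.42
eef_pos: [0.6045, 0.0338, 0.2696]
tool_rot: [2.001, 2.421, 0.001]
ft_force: [-0.2, -0.2, -0.8]
width: 0.04
grasp_force: 0.0
```

```bash
python3 d.py w9
python3 - <<'E'
from h import *
s=env.get_state();print(s['eef_pos'],s['width'],s['ft_force'])
z=np.load("w9.npz"); w=z["w"].reshape(-1,3)*1000; im=z["im"].reshape(-1,3).astype(int); r,g,b=im.T
yel=(r>110)&(g>80)&(b<90)&(np.hypot(w[:,0]-605,w[:,1]-34)<90)
zt=np.percentile(w[yel,2],95); m=yel&(w[:,2]>zt-4); p=w[m]
rc=cv2.minAreaRect(p[:,:2].astype(np.float32)); print("plate top",zt,np.median(p[:,2]),p.mean(0),rc)
a=np.radians(10.8); l=(p[:,:2]-[605.5,33.7])@np.array([[np.cos(a),-np.sin(a)],[np.sin(a),np.cos(a)]]); print(np.percentile(l,[1,50,99],axis=0))
rim=(b>r+40)&(abs(w[:,2]-129)<4); l=(w[:,:2]-[605.5,33.7])@np.array([[np.cos(a),-np.sin(a)],[np.sin(a),np.cos(a)]])
k=rim&(abs(l[:,0]-8)<12)&(abs(l[:,1])<130); print("rim",k.sum(),np.percentile(l[k,0],[1,50,99]),np.median(w[k,2]))
# clamp target: hover over stand
print(row([427.2,254.5,285],-10))
E
```

```text
10.4667
[0.60406195 0.03380924 0.26852369] 0.03967511696312054 [ 0.47770889  0.62362868 -1.2514916 ]
plate top 151.8408170638318 150.60325084220233 [600.04353051  70.77530887 150.57476316] ((600.6132202148438, 69.52996063232422), (4.158853054046631, 57.53074264526367), 10.889477729797363)
[[-0.20439647  8.22256789]
 [ 1.54156076 37.71491922]
 [ 3.93825655 64.87306509]]
rim 1647 [ 4.91315282  8.62713818 12.09305863] 128.6418828390414
[250.0, -132.2, -16.3, -0.1, -0.0, 20.8]
```

View pics/w9.png

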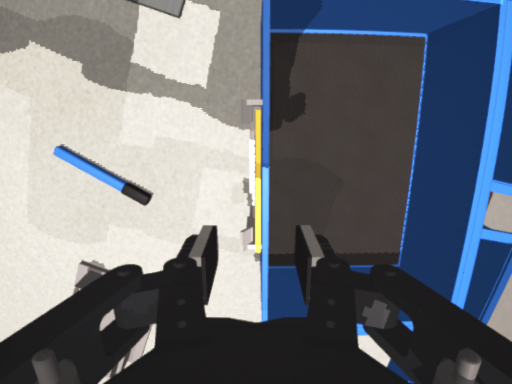

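Plate top is at z≈152 mm (seated), lying next to the wall (columns 257 and 265). Now the clamp.

Request:
arm_command([
  [20, -10, -10, 0, 0, 2],
  [52, -27, -16, 0, 0, 5],
  [86, -45, -16, 0, 0, 8],
  [120, -63, -16, 0, 0, 11],
  [154, -81, -16, 0, 0, 14],
  [188, -99, -16, 0, 0, 17],
  [220, -116, -16, 0, 0, 20],
  [240, -127, -16, 0, 0, 20.8],
  [250, -132, -16, 0, 0, 20.8],
  [250, -132, -16, 0, 0, 20.8],
], jaw=85)

```text
t: 11.3
eef_pos: [0.4261, 0.2557, 0.2842]
tool_rot: [-2.402, -2.023, 0.003]
ft_force: [0.3, 0.4, 0.5]
width: 0.085
grasp_force: 0.0
```

Request:
arm_command([
  [0, 0, 0, 0, 0, 0],
  [0, 0, 0, 0, 0, 0],
])

```text
t: 11.47
eef_pos: [0.4284, 0.2537, 0.2846]
tool_rot: [2.406, 2.02, -0.001]
ft_force: [-0.2, 0.4, 0.6]
width: 0.0851
grasp_force: 0.0
```

```bash
python3 d.py w10
python3 - <<'E'
from h import *
s=env.get_state();print(s['eef_pos'],s['width'],s['ft_force'])
z=np.load("w10.npz"); w=z["w"].reshape(-1,3)*1000; im=z["im"].reshape(-1,3).astype(int); r,g,b=im.T
T=R.from_rotvec(s['tool_rot']).as_matrix(); l=(w-s['eef_pos']*1000)@T
near=np.hypot(w[:,0]-427,w[:,1]-255)<70
red=near&(r>90)&(g<70)&(b<70)&(w[:,2]>110)
def rep(n,m):
    p=w[m]; rc=cv2.minAreaRect(p[:,:2].astype(np.float32)); print(n,m.sum(),np.round(rc[0],1),np.round(rc[1],1),round(rc[2],2),"tool",np.percentile(l[m],[1,50,99],axis=0).round(1).tolist())
rep("red",red); rep("redtop",red&(w[:,2]>150))
bd=near&(abs(w[:,2]-104)<3)&(r>b+25)&(g>80); rep("board",bd)
print(row([427.2,254.5,130],-10))
E
```

```text
11.5167
[0.42854612 0.25363205 0.28476026] 0.085143720412639 [ 0.33996191 -0.19657364  0.43815938]
red 1011 [427.8 254.5] [27.8 55.1] 81.04 tool [[-12.2, -28.2, 128.7], [1.8, -14.1, 139.9], [14.6, 26.6, 165.8]]
redtop 382 [427.9 255.2] [26.4 55.1] 81.15 tool [[-11.6, -28.3, 128.5], [1.2, -22.2, 130.3], [14.3, 26.8, 134.5]]
board 485 [429.8 264.2] [88.3 10.6] 81.07 tool [[-33.0, -6.4, 179.2], [31.0, -0.1, 181.4], [54.8, 5.4, 183.2]]
[0.7, -1.4, 154.8, -0.0, 0.0, -0.0]
```

View pics/w10.png

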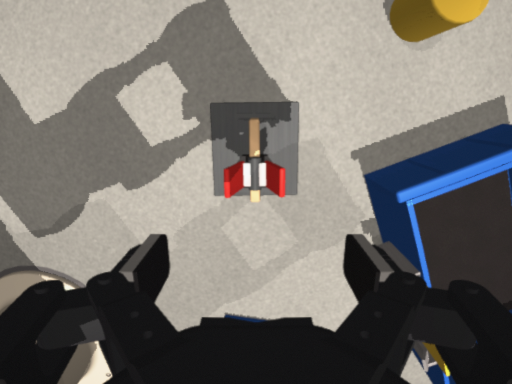

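The clamp handles (240–270, 178) are centred under the gripper (column 256), so I descend over them.

Request:
arm_command([
  [1, -1.3, 20, 0, 0, -0.8],
  [1, -1.3, 45, 0, 0, -0.8],
  [1, -1.3, 70, 0, 0, -0.8],
  [1, -1.3, 95, 0, 0, -0.8],
  [1, -1.3, 115, 0, 0, -0.8],
  [1, -1.3, 132, 0, 0, -0.8],
  [1, -1.3, 145, 0, 0, -0.8],
  [1, -1.3, 154, 0, 0, -0.8],
  [1, -1.3, 154, 0, 0, -0.8],
  [1, -1.3, 154, 0, 0, -0.8],
])

```text
t: 12.35
eef_pos: [0.4271, 0.2553, 0.1312]
tool_rot: [-2.392, -2.036, 0.001]
ft_force: [0.3, -0.0, 0.2]
width: 0.0852
grasp_force: 0.0
```

Request:
arm_command([
  [0, 0, 0, 0, 0, 0],
  [0, 0, 0, 0, 0, 0],
  [0, 0, 0, 0, 0, 0],
  [0, 0, 0, 0, 0, 0],
  [0, 0, 0, 0, 0, 0],
  [0, 0, 0, 0, 0, 0],
  [0, 0, 0, 0, 0, 0],
  [0, 0, 0, 0, 0, 0],
], jaw=28)

```text
t: 13.02
eef_pos: [0.4281, 0.2565, 0.133]
tool_rot: [2.391, 2.036, 0.007]
ft_force: [-0.9, 0.6, 21.6]
width: 0.0293
grasp_force: 47.7
```

Request:
arm_command([
  [0, 0, -2, 0, 0, 0],
  [0, 0, -4, 0, 0, 0],
  [0, 0, -8, 0, 0, 0],
  [0, 0, -16, 0, 0, 0],
  [0, 0, -30, 0, 0, 0],
  [0, 0, -50, 0, 0, 0],
  [0, 0, -75, 0, 0, 0],
  [0, 0, -100, 0, 0, 0],
  [0, 0, -120, 0, 0, 0],
  [0, 0, -120, 0, 0, 0],
], jaw=20)

```text
t: 13.85
eef_pos: [0.4281, 0.2564, 0.2555]
tool_rot: [2.39, 2.036, 0.009]
ft_force: [-0.2, 0.4, -0.2]
width: 0.0283
grasp_force: 59.3
```

```bash
python3 d.py w11
cat > k.py <<'E'
from h import *
import sys
s=env.get_state();print(s['eef_pos'],s['width'],s['grasp_force'],s['ft_force'])
z=np.load(sys.argv[1]+".npz"); w=z["w"].reshape(-1,3)*1000; im=z["im"].reshape(-1,3).astype(int); r,g,b=im.T
T=R.from_rotvec(s['tool_rot']).as_matrix(); l=(w-s['eef_pos']*1000)@T
red=(r>80)&(g<60)&(b<60)&(abs(l[:,1])<35)&(abs(l[:,0])<40)&(l[:,2]<60)
if red.any(): print("red",red.sum(),np.percentile(l[red],[1,10,50,90,99],axis=0).round(1).tolist())
o=(abs(l[:,1])<45)&(l[:,0]>-25)&(l[:,0]<25)&(l[:,2]>0)&(l[:,2]<90)
for a in range(0,90,10):
    k=o&(l[:,2]>a)&(l[:,2]<=a+10)
    if k.sum()>5: print(a,k.sum(),np.percentile(l[k],[2,50,98],axis=0).round(1).tolist(),im[k].mean(0).round())
E
python3 k.py w11; python3 -c "
from h import *
print(row([610.1,34.5,262],10.8))"
```

```text
13.9
[0.42753923 0.25610167 0.25345679] 0.02865190160414685 59.33916628360748 [-0.59687406 -0.76917958 -2.43532759]
red 2861 [[-13.4, -12.6, -30.6], [-8.5, -11.2, -29.8], [5.7, -6.8, -28.2], [12.1, 14.8, -1.0], [12.6, 16.0, 11.1]]
0 351 [[-12.3, -18.1, 0.1], [10.5, -6.2, 4.5], [12.5, 21.1, 9.9]] [112.  58.  55.]
10 2030 [[-17.8, -14.1, 10.3], [2.4, 2.2, 12.8], [15.2, 17.7, 18.8]] [104.  97.  95.]
20 192 [[2.9, -18.3, 20.2], [10.3, 2.2, 24.3], [15.4, 22.1, 29.5]] [82. 77. 73.]
30 126 [[-2.7, -20.9, 30.2], [9.7, -15.4, 35.4], [10.4, 24.9, 39.8]] [87. 83. 81.]
40 109 [[-5.9, -23.1, 40.4], [9.8, -18.2, 45.0], [10.4, 27.1, 49.6]] [90. 85. 83.]
50 205 [[-9.0, -25.2, 50.5], [7.9, 21.8, 58.5], [11.1, 29.4, 59.9]] [66. 62. 61.]
60 238 [[-10.5, -26.3, 60.1], [6.9, -16.6, 61.7], [11.2, 30.4, 68.2]] [64. 61. 59.]
[-189.7, 215.5, -8.2, 0.2, -0.1, -20.0]
```

Request:
arm_command([
  [-13, 15, -8, 0, 0, -1],
  [-37, 42, -8, 0, 0, -4],
  [-61, 69, -8, 0, 0, -7],
  [-85, 96, -8, 0, 0, -10],
  [-109, 123, -8, 0, 0, -13],
  [-133, 150, -8, 0, 0, -16],
  [-157, 177, -8, 0, 0, -19],
  [-176, 200, -8, 0, 0, -20],
  [-187, 212, -8, 0, 0, -20],
  [-189.7, 215.5, -8.2, 0, 0, -20],
])

```text
t: 14.73
eef_pos: [0.6102, 0.0319, 0.2582]
tool_rot: [-2.004, -2.418, 0.002]
ft_force: [-0.5, 0.1, -1.3]
width: 0.0287
grasp_force: 59.5
```

Request:
arm_command([
  [0, 0, 0, 0, 0, 0],
  [0, 0, 0, 0, 0, 0],
  [0, 0, 0, 0, 0, 0],
])

```text
t: 14.98
eef_pos: [0.6083, 0.0353, 0.2592]
tool_rot: [-2.0, -2.422, 0.001]
ft_force: [0.3, -0.5, -0.8]
width: 0.0287
grasp_force: 59.5
```

```bash
python3 d.py w12b
cat > m.py <<'E'
from h import *
import sys
s=env.get_state();print(s['eef_pos'],s['width'],s['grasp_force'],s['ft_force'])
z=np.load(sys.argv[1]+".npz"); w=z["w"].reshape(-1,3)*1000; im=z["im"].reshape(-1,3).astype(int); r,g,b=im.T
T=R.from_rotvec(s['tool_rot']).as_matrix(); l=(w-s['eef_pos']*1000)@T
print("yaw",np.degrees(np.arctan2(T[1,1],T[0,1])))
P=lambda n,k:print(n,k.sum(),np.percentile(l[k],[1,50,99],axis=0).round(1).tolist() if k.any() else "")
P("red",(r>80)&(g<60)&(b<60)&(abs(l[:,1])<35)&(abs(l[:,0])<40)&(l[:,2]<60))
P("plate top",(r>110)&(g>80)&(b<90)&(abs(l[:,1])<20)&(abs(l[:,0])<90)&(abs(w[:,2]-150.5)<3))
k=(abs(w[:,2]-128.8)<4)&(b>r+40)&(abs(l[:,1])<20)&(l[:,0]>-60)&(l[:,0]<140); P("rim",k)
print("rim angle",np.degrees(np.polyfit(l[k,0],l[k,1],1)[0]))
P("rim mid",k&(abs(l[:,0])<70)); P("tips",(abs(l[:,1])<45)&(abs(l[:,0])<25)&(l[:,2]>55)&(l[:,2]<80)&(w[:,2]>165))
E
python3 m.py w12b
```

```text
15.0333
[0.60844813 0.03532796 0.25938659] 0.029086062235961663 59.45545256137848 [-0.98564636  0.32391029 -0.69932468]
yaw 10.905833681511048
red 2895 [[-14.2, -13.7, -28.4], [4.8, 9.3, -26.1], [12.0, 15.1, 13.5]]
plate top 382 [[-0.9, -2.7, 107.1], [33.7, -0.3, 108.8], [63.1, 1.4, 110.5]]
rim 1240 [[-14.9, 2.9, 129.1], [63.8, 5.6, 130.8], [138.9, 8.8, 132.4]]
rim angle -0.36490556128069207
rim mid 666 [[-15.9, 3.1, 129.0], [28.1, 5.8, 130.7], [68.9, 8.8, 132.4]]
tips 408 [[-11.4, -27.5, 55.6], [7.1, -17.8, 62.6], [10.6, 29.2, 70.3]]
```

Request:
arm_command([
  [0, 1.5, 8, 0, 0, 0],
  [0, 1.5, 20, 0, 0, 0],
  [0, 1.5, 32, 0, 0, 0],
  [0, 1.5, 44, 0, 0, 0],
  [0, 1.5, 54, 0, 0, 0],
  [0, 1.5, 62, 0, 0, 0],
  [0, 1.5, 68, 0, 0, 0],
  [0, 1.5, 73, 0, 0, 0],
  [0, 1.5, 75, 0, 0, 0],
  [0, 1.5, 75, 0, 0, 0],
])

```text
t: 15.87
eef_pos: [0.6107, 0.0344, 0.1841]
tool_rot: [-2.001, -2.421, 0.0]
ft_force: [-0.6, -0.9, -0.8]
width: 0.0288
grasp_force: 59.5
```

Request:
arm_command([
  [0, 0, 2, 0, 0, 0],
  [0, 0, 3, 0, 0, 0],
  [0, 0, 4, 0, 0, 0],
  [0, 0, 4, 0, 0, 0],
])

```text
t: 16.2
eef_pos: [0.6108, 0.0344, 0.1804]
tool_rot: [2.002, 2.421, 0.0]
ft_force: [0.4, -0.9, -0.8]
width: 0.0287
grasp_force: 59.5
```

Request:
arm_command([
  [0, 0, 1, 0, 0, 0],
  [0, 0, 2, 0, 0, 0],
  [0, 0, 2, 0, 0, 0],
])

```text
t: 16.45
eef_pos: [0.6107, 0.0344, 0.1782]
tool_rot: [-2.001, -2.421, 0.0]
ft_force: [0.9, 0.4, -1.8]
width: 0.0287
grasp_force: 59.5
```

Request:
arm_command([
  [0, 0, 0.7, 0, 0, 0],
  [0, 0, 1.5, 0, 0, 0],
  [0, 0, 1.5, 0, 0, 0],
])

```text
t: 16.7
eef_pos: [0.6107, 0.0344, 0.1767]
tool_rot: [-2.002, -2.421, 0.0]
ft_force: [1.1, 0.5, -0.5]
width: 0.0285
grasp_force: 59.5
```

Request:
arm_command([
  [0, 0, 0.7, 0, 0, 0],
  [0, 0, 1.5, 0, 0, 0],
  [0, 0, 1.5, 0, 0, 0],
])

```text
t: 16.95
eef_pos: [0.6107, 0.0344, 0.1752]
tool_rot: [-2.001, -2.421, 0.0]
ft_force: [0.4, 0.3, -1.1]
width: 0.0283
grasp_force: 59.5
```

Request:
arm_command([
  [0, 0, 0.7, 0, 0, 0],
  [0, 0, 1.5, 0, 0, 0],
  [0, 0, 1.5, 0, 0, 0],
])

```text
t: 17.2
eef_pos: [0.6107, 0.0344, 0.1737]
tool_rot: [-2.001, -2.421, 0.0]
ft_force: [-0.5, -0.0, -1.0]
width: 0.0285
grasp_force: 59.4
```

```bash
python3 d.py w13; python3 m.py w13; python3 k.py w13; python3 k.py w12b | tail -8
```

```text
17.25
[0.6107295  0.03440478 0.17380384] 0.02860419301637202 59.45469617843628 [ 0.9119179   0.1248049  -0.92539009]
yaw 10.84258657864135
red 2918 [[-14.2, -13.6, -28.5], [4.8, 9.4, -26.1], [11.9, 15.2, 13.8]]
plate top 1038 [[-42.2, -10.8, 21.8], [38.2, -8.1, 23.3], [65.2, -5.8, 25.3]]
rim 2232 [[-57.7, 0.6, 43.6], [63.9, 3.3, 45.1], [123.1, 6.2, 46.6]]
rim angle -0.19993214006441895
rim mid 1225 [[-58.7, 0.6, 43.6], [34.0, 3.5, 45.1], [69.2, 6.3, 46.6]]
tips 0 
[0.6107295  0.03440478 0.17380384] 0.02860419301637202 59.45469617843628 [ 0.9119179   0.1248049  -0.92539009]
red 2918 [[-14.2, -13.6, -28.5], [-10.1, -12.2, -27.7], [4.8, 9.4, -26.1], [11.5, 13.9, 0.1], [11.9, 15.2, 13.8]]
0 382 [[-12.6, -23.3, 0.1], [9.9, -7.8, 3.2], [11.8, 25.0, 9.3]] [116.  58.  54.]
10 2047 [[-18.3, -14.4, 11.1], [1.2, 1.2, 14.6], [14.4, 15.4, 19.1]] [120. 110. 107.]
20 558 [[-23.6, -18.8, 20.3], [14.2, -7.0, 23.5], [24.4, 20.7, 29.1]] [156. 136.  72.]
30 144 [[-0.8, -21.5, 30.2], [9.3, -5.3, 35.5], [24.0, 23.3, 39.8]] [107.  98.  82.]
40 388 [[-4.6, -23.3, 40.6], [13.7, 3.1, 45.2], [24.6, 25.3, 49.2]] [ 76. 100. 141.]
50 153 [[-9.7, -25.8, 50.5], [9.0, -4.5, 55.0], [23.3, 27.7, 59.7]] [92. 85. 73.]
60 358 [[-10.3, -27.4, 60.2], [7.0, -4.1, 62.6], [19.0, 29.2, 68.8]] [66. 62. 58.]
70 40 [[1.4, -23.9, 70.0], [10.5, -3.7, 73.7], [24.1, 26.4, 74.9]] [85. 73. 43.]
80 35 [[-1.1, -3.2, 81.8], [10.3, -3.2, 88.2], [24.2, -3.1, 89.6]] [80. 66. 30.]
[0.6107295  0.03440478 0.17380384] 0.02860419301637202 59.45469617843628 [ 0.9119179   0.1248049  -0.92539009]
red 2895 [[-12.9, -15.7, -114.0], [-8.4, -14.4, -113.1], [6.2, 7.3, -111.7], [12.8, 11.7, -85.1], [13.3, 13.0, -72.1]]
20 213 [[-8.2, -4.9, 21.7], [9.8, -2.4, 23.3], [24.2, -0.7, 24.5]] [227. 199.  89.]
40 296 [[-14.6, 1.1, 43.8], [4.9, 3.9, 45.2], [24.0, 6.7, 46.6]] [ 95. 158. 222.]
50 21 [[-17.7, -5.4, 52.8], [-8.1, -5.4, 54.4], [1.4, -5.4, 55.1]] [226. 205. 130.]
```

The barrel slipped beside the plate and pushed its top outward by about 5 mm. I'll back up, re-measure and centre the barrel on the plate.

Request:
arm_command([
  [0, 0, -3, 0, 0, 0],
  [0, 0, -7, 0, 0, 0],
  [0, 0, -12, 0, 0, 0],
  [0, 0, -18, 0, 0, 0],
  [0, 0, -22, 0, 0, 0],
  [0, 0, -22, 0, 0, 0],
  [0, 0, -22, 0, 0, 0],
])

```text
t: 17.83
eef_pos: [0.6109, 0.0344, 0.1963]
tool_rot: [2.001, 2.421, 0.001]
ft_force: [-0.4, 0.3, -2.0]
width: 0.0288
grasp_force: 59.5
```

```bash
python3 d.py w14; python3 m.py w14
python3 - <<'E'
from h import *
z=np.load("w14.npz"); s=env.get_state(); w=z["w"].reshape(-1,3)*1000; im=z["im"].reshape(-1,3).astype(int); r,g,b=im.T
T=R.from_rotvec(s['tool_rot']).as_matrix(); l=(w-s['eef_pos']*1000)@T
k=(abs(w[:,2]-150.5)<3)&(r>110)&(g>80)&(b<90)&(abs(l[:,1])<20)&(abs(l[:,0])<90)
for a in range(-60,70,20):
    q=k&(l[:,0]>a)&(l[:,0]<=a+20)
    if q.sum()>5: print(a,np.percentile(l[q,1],[2,50,98]).round(1))
E
```

```text
17.8833
[0.61077652 0.03439413 0.19595758] 0.02855617094356604 59.45517718791962 [ 0.55772365  0.43079211 -2.24899422]
yaw 10.841546382856373
red 2924 [[-14.2, -13.5, -28.8], [4.6, 9.6, -26.6], [11.9, 15.3, 13.1]]
plate top 816 [[-40.3, -9.3, 44.0], [37.4, -6.8, 45.4], [65.2, -4.2, 47.5]]
rim 1825 [[-58.3, 0.8, 65.7], [64.6, 3.3, 67.3], [130.4, 6.4, 68.8]]
rim angle -0.23209519953373958
rim mid 986 [[-59.0, 0.8, 65.7], [33.5, 3.5, 67.3], [69.1, 6.5, 68.8]]
tips 0 
-60 [-4.6 -4.6 -4.6]
0 [-9.2 -6.8 -4.2]
20 [-9.  -6.6 -4.6]
40 [-9.3 -6.9 -4.5]
60 [-9.3 -6.8 -4.5]
```

Request:
arm_command([
  [0, -3, 0, 0, 0, 0],
  [0, -6.2, 0, 0, 0, 0],
  [0, -6.2, 3, 0, 0, 0],
  [0, -6.2, 6, 0, 0, 0],
  [0, -6.2, 9, 0, 0, 0],
  [0, -6.2, 12, 0, 0, 0],
  [0, -6.2, 14, 0, 0, 0],
  [0, -6.2, 14, 0, 0, 0],
])

```text
t: 18.55
eef_pos: [0.6045, 0.0333, 0.1812]
tool_rot: [-2.001, -2.421, 0.001]
ft_force: [-0.0, -0.2, -0.6]
width: 0.0287
grasp_force: 59.5
```

Request:
arm_command([
  [0, 0, 0.7, 0, 0, 0],
  [0, 0, 1.4, 0, 0, 0],
  [0, 0, 2, 0, 0, 0],
  [0, 0, 2, 0, 0, 0],
])

```text
t: 18.88
eef_pos: [0.6051, 0.0333, 0.1803]
tool_rot: [2.001, 2.421, 0.001]
ft_force: [0.8, -0.3, 1.9]
width: 0.0286
grasp_force: 59.9
```

```bash
python3 d.py w15; python3 m.py w15
```

```text
18.9333
[0.60499681 0.03329555 0.18025038] 0.028803404840072235 60.093955993652344 [0.32383556 0.10591628 3.60403356]
yaw 10.845758992611652
red 2930 [[-14.3, -13.5, -28.6], [4.7, 9.5, -26.2], [11.9, 15.2, 13.4]]
plate top 753 [[14.5, 0.2, 27.9], [40.9, 2.4, 29.6], [65.2, 4.7, 31.4]]
rim 2291 [[-57.4, 5.8, 50.0], [65.2, 9.0, 51.6], [125.3, 12.0, 53.4]]
rim angle -0.2805513727560575
rim mid 1230 [[-58.6, 6.2, 50.2], [31.5, 9.2, 51.6], [69.4, 12.2, 53.7]]
tips 0
```

Request:
arm_command([
  [0, 0.6, 0.4, 0, 0, 0],
  [0, 1.2, 0.8, 0, 0, 0],
  [0, 1.2, 1.2, 0, 0, 0],
  [0, 1.2, 1.2, 0, 0, 0],
])

```text
t: 19.27
eef_pos: [0.6067, 0.0336, 0.1801]
tool_rot: [2.0, 2.42, 0.002]
ft_force: [-2.2, 0.3, 16.3]
width: 0.0288
grasp_force: 62.2
```

```bash
python3 d.py w16; python3 m.py w16
```

```text
19.3167
[0.60662931 0.03356903 0.18006844] 0.028578379722324236 62.16956377029419 [-2.56463758  0.07100017 17.59813256]
yaw 10.845274099666614
red 2934 [[-14.3, -13.6, -28.6], [4.7, 9.5, -26.3], [11.9, 15.2, 13.3]]
plate top 742 [[14.6, 0.1, 27.7], [42.0, 2.3, 29.5], [65.2, 4.6, 31.7]]
rim 2018 [[-57.3, 4.0, 49.9], [73.4, 7.6, 51.4], [125.3, 10.5, 53.0]]
rim angle -0.6566188919859475
rim mid 958 [[-58.4, 5.5, 50.0], [30.9, 8.2, 51.4], [69.4, 10.5, 52.8]]
tips 0
```

Request:
arm_command([
  [0, 0, 0.5, 0, 0, 0],
  [0, 0, 1.5, 0, 0, 0],
  [0, 0, 3, 0, 0, 0],
  [0, 0, 4, 0, 0, 0],
  [0, 0, 4, 0, 0, 0],
  [0, 0, 4, 0, 0, 0],
  [0, 0, 4, 0, 0, 0],
  [0, 0, 4, 0, 0, 0],
], jaw=85)

```text
t: 19.98
eef_pos: [0.6059, 0.0335, 0.1747]
tool_rot: [2.002, 2.421, -0.0]
ft_force: [-0.2, -0.7, 0.3]
width: 0.0852
grasp_force: 0.0
```

```bash
python3 d.py w17; python3 m.py w17; python3 k.py w17 | tail -8
```

```text
20.0333
[0.60588569 0.03346666 0.17470536] 0.08487566460836087 0.0 [-0.25221991 -0.6359633   1.21998339]
yaw 10.84488090639325
red 6049 [[-14.5, -26.6, -35.0], [1.3, -9.9, -22.4], [11.8, 27.4, 5.9]]
plate top 736 [[13.3, 1.1, 22.5], [39.1, 2.8, 24.1], [65.2, 5.1, 25.4]]
rim 2070 [[-57.0, 5.0, 44.6], [72.1, 8.4, 46.0], [123.7, 11.3, 47.6]]
rim angle -0.5801444202246164
rim mid 999 [[-58.2, 5.9, 44.6], [34.3, 8.8, 46.1], [69.3, 11.4, 47.6]]
tips 0 
red 6049 [[-14.5, -26.6, -35.0], [-11.3, -23.2, -33.6], [1.3, -9.9, -22.4], [11.2, 24.1, -2.1], [11.8, 27.4, 5.9]]
0 3013 [[-18.3, -11.2, 0.7], [-0.1, 2.1, 5.0], [14.4, 14.9, 8.9]] [117.  97.  94.]
10 242 [[8.8, -15.3, 10.1], [12.5, 2.7, 13.3], [14.8, 20.8, 19.3]] [78. 73. 70.]
20 306 [[5.9, -13.5, 20.4], [15.2, 3.4, 24.2], [24.7, 20.4, 29.3]] [173. 150.  84.]
30 166 [[1.1, -12.4, 30.4], [9.3, 0.6, 35.8], [23.0, 20.7, 39.9]] [111. 101.  85.]
40 388 [[-1.8, -9.9, 40.5], [9.7, 8.8, 46.0], [24.4, 19.9, 49.5]] [ 68.  92. 136.]
50 442 [[-5.2, -8.8, 50.2], [6.1, 12.7, 55.0], [18.2, 19.9, 59.5]] [52. 48. 44.]
60 44 [[10.1, -8.3, 60.2], [10.4, -0.4, 61.7], [16.4, 19.9, 64.7]] [113. 106.  97.]
```

Request:
arm_command([
  [0, 0, -5, 0, 0, 0],
  [0, 0, -20, 0, 0, 0],
  [0, 0, -45, 0, 0, 0],
  [0, 0, -75, 0, 0, 0],
  [0, 0, -105, 0, 0, 0],
  [0, 0, -130, 0, 0, 0],
  [0, 0, -140, 0, 0, 0],
  [0, 0, -140, 0, 0, 0],
  [0, 0, -140, 0, 0, 0],
])

```text
t: 20.78
eef_pos: [0.6058, 0.0335, 0.3146]
tool_rot: [2.001, 2.421, 0.0]
ft_force: [0.1, -0.3, -0.1]
width: 0.0852
grasp_force: 0.0
```

Request:
arm_command([
  [-20, -20, 0, 0, 0, 0],
  [-50, -50, 0, 0, 0, 0],
  [-80, -80, 0, 0, 0, 0],
  [-100, -100, 0, 0, 0, 0],
  [-110, -110, 0, 0, 0, 0],
  [-110, -110, 0, 0, 0, 0],
  [-110, -110, 0, 0, 0, 0],
])

```text
t: 21.37
eef_pos: [0.5179, -0.0955, 0.3136]
tool_rot: [-2.002, -2.418, 0.001]
ft_force: [0.0, 0.5, 0.2]
width: 0.0847
grasp_force: 0.0
```

Run:
```python
from h import *
s=env.get_state(); print(s['t'],s['eef_pos'],s['ft_force'])
a=np.radians(10.8); F=np.array([[np.cos(a),-np.sin(a)],[np.sin(a),np.cos(a)]])
for c in("top","scene","wrist"):
    im,d,w=cloud(c); w=w.reshape(-1,3)*1000; r,g,b=im.reshape(-1,3).astype(int).T
    l=np.c_[(w[:,:2]-[610,35])@F,w[:,2]]   # tub frame
    near=(abs(l[:,0])<60)&(abs(l[:,1])<90)
    P=lambda n,k:print(c,n,k.sum(),np.percentile(l[k],[2,50,98],axis=0).round(1).tolist() if k.sum()>3 else "")
    P("red",near&(r>80)&(g<70)&(b<70)&(l[:,2]>130)); y=near&(r>110)&(g>80)&(b<90)
    P("plate top",y&(l[:,2]>144)&(l[:,2]<157)); P("plate face",y&(l[:,2]<140)&(l[:,2]>60))
    for t in("white_plate","spray_bottle","marker","tag_pliers","clamp","yellow_plate"):
        print(c,t,[(np.round(q["position"],3),round(q["score"],2)) for q in env.find_in(t,c)[:1]])
```

```text
21.3667 [ 0.51785567 -0.09549291  0.31359865] [0.00319703 0.45629766 0.21062774]
top red 63 [[-33.5, -15.4, 178.6], [-20.7, -2.4, 207.4], [20.9, 9.4, 212.2]]
top plate top 46 [[-5.0, -61.0, 146.5], [-2.4, 17.8, 151.4], [-0.1, 59.0, 155.7]]
top plate face 0 
top white_plate []
top spray_bottle [(array([0.651, 0.39 , 0.112]), 0.62)]
top marker []
top tag_pliers [(array([ 0.634, -0.403,  0.015]), 0.75)]
top clamp [(array([0.613, 0.031, 0.186]), 0.6)]
top yellow_plate [(array([0.603, 0.046, 0.113]), 0.68)]
scene red 226 [[-31.8, -15.4, 149.0], [-21.1, -2.1, 192.9], [22.4, 15.3, 211.7]]
scene plate top 64 [[-6.6, -59.9, 148.9], [-3.0, 18.8, 152.2], [0.9, 63.8, 155.7]]
scene plate face 0 
scene white_plate [(array([ 0.385, -0.25 ,  0.087]), 0.74)]
scene spray_bottle [(array([0.682, 0.399, 0.107]), 0.82)]
scene marker [(array([ 0.406, -0.027,  0.016]), 0.59)]
scene tag_pliers []
scene clamp [(array([0.622, 0.035, 0.179]), 0.81)]
scene yellow_plate [(array([0.607, 0.051, 0.142]), 0.59)]
wrist red 1535 [[-32.0, -17.1, 168.8], [14.2, -3.5, 197.4], [22.3, 9.7, 209.6]]
wrist plate top 245 [[-4.4, -62.7, 145.3], [-3.4, -21.3, 149.9], [1.3, 53.6, 151.7]]
wrist plate face 15 [[-5.4, -62.8, 98.5], [-4.8, -55.2, 105.4], [-3.7, 61.6, 131.4]]
wrist white_plate [(array([ 0.392, -0.2  ,  0.089]), 0.77)]
wrist spray_bottle []
wrist marker [(array([ 0.4  , -0.023,  0.012]), 0.74)]
wrist tag_pliers [(array([ 0.576, -0.356,  0.011]), 0.85)]
wrist clamp [(array([0.616, 0.033, 0.181]), 0.75)]
wrist yellow_plate [(array([0.602, 0.032, 0.114]), 0.8)]
```

```bash
python3 -c "
from rig import env
print(env.hand_in())"
```

```text
the job is handed in; nothing more can be done
None
```

I handed the job in at about 21 s. By camera measurement, the yellow plate is fully down in the holder (top at 152 mm), the clamp is clipped within about 3 mm of its middle and fully down, and the gripper is open and clear. The clamp leans outward a few degrees. On the first clip attempt it slipped beside the plate and pushed it about 5 mm outward, so I backed off and re-seated it. The other items were left alone.

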